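# Line up the seedling jars by height

## Robot

A 6-joint arm with a two-finger parallel gripper is mounted at the origin on the work surface. World frame = base frame: x ahead of the robot, y to its left, z up, the work surface at z = 0. Lengths are in mm, angles in rad, forces in N, time in s.
With the tool pointing down it reaches from about 300 to 775 mm from the base axis. Payload 14.6 kg.
Tool frame: the origin (TCP) lies between the finger pads; the fingertips stand 8 mm ahead of it and the grasp point (between the pads) lies 11 mm behind it; z points along the fingers, y is the direction in which the jaws open and shut (so a half turn about z gives the same grasp; the last joint's range is limited). The gripper opens to 94 mm and grips with 3 to 60 N. Pads are 16 mm wide; open, the fingers measure 119 mm over their backs; the gripper's body (75 mm by 177 mm) begins 78 mm behind the grasp point.
Start: joints at [1.052, 0.3, 1.521, -0, 1.321, -0.067], TCP at [240.118, 494.806, 213.446] pointing down, gripper open.
Joint ranges: [-3.03, 3.03], [-0.79, 2.21], [0.23, 2.52], [-1.04, 4.18], [0, 3.07], [-2.55, 2.55]. Speed limits (rad/s): [2.22, 2.22, 2.57, 3.14, 3.14, 3.14].

## Interface

Orientations are given as [roll, pitch, yaw] about the fixed x, y, z axes, in that order (R = Rz(yaw) Ry(pitch) Rx(roll)).
In Python, from cell import manip gives the robot as it stands. The module is installed in compiled form; this text tells all that it offers.
- The arm moves only by the tool send_rows, never from a script. Its argument "series" is a list that holds one entry, the list of rows, each a list of 5 numbers: the opening, from 0 (shut) to 1 (fully open), then the shift along the tool's x, y, z in mm, then the turn about the tool's z in degrees. In form: [[[gripper, dx, dy, dz, roll], ...]]. A call has 1 to 10 rows; each row is the pose to reach, as a shift and turn from the pose commanded when the call began, along the tool's axes at that moment; what a row does not reach only later rows make up. A row lasts 1/10 s, in which the tool goes at most 50 mm and 8.59 degrees, less where a joint would pass 70% of its speed; a pose out of reach is approached as far as the arm can. A call with a gripper value outside its range is refused whole. The fingers move at their own pace and stop on an object; "newtons" is the grip in N (left out, the last holds). Time passes only in rows, so rows that repeat a pose let the fingers close. It gives the time, the measured TCP pose, the force and the opening at its end, in the units of the state.
- manip.read_state(): the state, without advancing time (a new reading comes with each control period).
- manip.camera(name): name is "side" or "top" or "wrist"; returns a dict with "img" (400x640x3 uint8, red, green, blue), "vfov" (degrees; the focal length in pixels is half the picture's height over the tangent of half this angle, whatever the lens; pixels are square), "cx", "cy" (the principal point, pixels), "pose" (4x4, takes a point from camera to world coordinates); the wrist camera has in their place "T_tool_cam" (4x4, takes a point from camera to tool coordinates, whose origin is the TCP and whose axes are the flange's). Camera axes: x right, y down, z forward; pixel columns grow to the right and rows downward; lengths in mm; the calibration is good to about 2 mm. A picture is of the moment at which its call begins: read the wrist's pose just before it. There is no depth.
- manip.sign_off(): hands the job in, once; it reports no verdict.
Trained networks look in a picture, given as the dict that the camera call returned (one of the last four; its "shot" number tells which), for a name from the list of things; names that differ only in an ending like _2 or _b are one class to them, and where a whole thing is asked for, a point or a joint stands for the part that bears it (a point fixed in the world has none). Each returns a list of dicts, best first, with "conf" (0 to 1); they miss things now and then, are a little off and sometimes report something else, mostly with a low value. They report only what shows in the picture. A call takes as long as a camera call.
- manip.find_in(target, picture): "rect" ([left, top, width, height] in pixels, round what is visible of it).
- manip.silhouettes(target, picture): "pixels" (400x640 bool, what is visible of it) and "rect" ([left, top, width, height] in pixels, round what is visible of it).
The state is a dict: "clock": time; "joints": joint angles; "qd": joint speeds; "effort": joint torques, N m; "eef_pos": TCP position; "eef_rot": TCP orientation; "wrist_force": force on the tool from outside, world axes, zero at the start; "moment": the same for the moment, N m; "finger_gap": finger opening in mm.
Only numpy, scipy, OpenCV 4.12 (cv2) and the standard library are available. Lean on these libraries where they do the work, as an engineer would, in place of code of your own. Each camera call takes 0.05 s, during which the arm holds its last target. There are 200 camera calls.

## Task

Line up the four capped seedling jars by height on the row of four coasters: the shortest jar on the white coaster, then taller and taller as the green deepens, to the tallest on the darkest coaster. Keep the jars upright, set each one down gently, centred on its coaster, rather than dropping it, and leave the white beaker and the amber flask where they stand.

Things in the scene. Friction and masses are not known exactly. Their poses are not given: they have to be found in the camera images.
- jar_blue: upright round glass culture jar with a seedling inside and a blue screw cap, loose, 60 mm tall in all; cap 44 mm across and 18 mm high, glass below it 42 mm across. About 90 g. Stands on the table at the start. Origin: centre of its underside; z runs up its axis to the cap
- jar_yellow: upright round glass culture jar with a seedling inside and a yellow screw cap, loose, 82 mm tall in all; cap 44 mm across and 18 mm high, glass below it 42 mm across. About 120 g. Stands on the table at the start. Origin: centre of its underside; z runs up its axis to the cap
- jar_red: upright round glass culture jar with a seedling inside and a red screw cap, loose, 104 mm tall in all; cap 44 mm across and 18 mm high, glass below it 42 mm across. About 150 g. Stands on the table at the start. Origin: centre of its underside; z runs up its axis to the cap
- jar_black: upright round glass culture jar with a seedling inside and a black screw cap, loose, 126 mm tall in all; cap 44 mm across and 18 mm high, glass below it 42 mm across. About 180 g. Stands on the table at the start. Origin: centre of its underside; z runs up its axis to the cap
- coaster_white: white round coaster, fixed: one end of the row. 66 mm across, 5 mm thick, on a flat grey strip (300 x 84 mm, 8 mm high) that carries the four coasters in a straight row, 74 mm from centre to centre, white, pale, mid, dark; the row may point in any direction. Origin: centre of its underside, 8 mm above the table; its top is 5 mm above its origin, 13 mm above the table
- coaster_pale: pale green round coaster, fixed: second in the row, next to the white one. 66 mm across, 5 mm thick, on a flat grey strip (300 x 84 mm, 8 mm high) that carries the four coasters in a straight row, 74 mm from centre to centre, white, pale, mid, dark; the row may point in any direction. Origin: centre of its underside, 8 mm above the table; its top is 5 mm above its origin, 13 mm above the table
- coaster_mid: mid green round coaster, fixed: third in the row, next to the darkest one. 66 mm across, 5 mm thick, on a flat grey strip (300 x 84 mm, 8 mm high) that carries the four coasters in a straight row, 74 mm from centre to centre, white, pale, mid, dark; the row may point in any direction. Origin: centre of its underside, 8 mm above the table; its top is 5 mm above its origin, 13 mm above the table
- coaster_dark: very dark green round coaster, fixed: the other end of the row. 66 mm across, 5 mm thick, on a flat grey strip (300 x 84 mm, 8 mm high) that carries the four coasters in a straight row, 74 mm from centre to centre, white, pale, mid, dark; the row may point in any direction. Origin: centre of its underside, 8 mm above the table; its top is 5 mm above its origin, 13 mm above the table
- beaker: small open white porcelain beaker, 58 mm across the mouth, 55 mm tall, loose, standing among the jars; not part of the job. Origin: centre of its underside
- flask: small amber conical flask, 60 mm across the foot, 66 mm tall, loose, standing among the jars; not part of the job. Origin: centre of its underside

How it is judged:
By the outcome, as a careful person would: the job done as asked, in the order asked, and still so for the second after the job is handed in, with the robot touching nothing.
It also fails if it takes over 120 s, if anything falls off the work surface, if the arm or the gripper's body presses on something with over 40 N, if the wrist force passes 120 N, or if a joint passes its speed limit or range.

## Working session

There is one attempt and no reset: what is moved stays moved. The work goes in short steps, Python scripts to look and compute and a tool call to move; the robot and the scene stay as the last step left them, time stands still between calls to the robot, and variables do not carry over. Pictures are saved under pics/ and viewed, about 12 in all and at most 16, crops included, and the job is handed in when it is done.

Besides the shell and the picture viewer there is one more tool, called after ">>>" as a command line: name --argument value ..., lists and objects as JSON in quotes. send_rows: Moves the arm, as the interface text tells. Its arguments: {"type":"object","properties":{"series":{"type":"array"},"newtons":{"type":"number"}},"required":["series"]}

```bash
mkdir -p pics; python3 - <<'E'
from cell import manip
import cv2,numpy as np
s=manip.read_state();print({k:np.round(v,3).tolist() for k,v in s.items()})
for n in ["top","side"]:
    c=manip.camera(n);print(n,c["vfov"],c["cx"],c["cy"],np.round(c["pose"],3).tolist(),c.keys())
    cv2.imwrite(f"pics/{n}0.png",c["img"][:,:,::-1])
E
```

```text
{'clock': 0.0, 'joints': [1.052, 0.3, 1.522, -0.0, 1.321, -0.067], 'qd': [-0.0, -0.001, 0.001, 0.001, 0.001, -0.0], 'effort': [0.002, -53.182, -35.272, 0.071, 0.025, -0.0], 'eef_pos': [240.004, 494.607, 212.9], 'eef_rot': [-3.14, -0.0, 2.69], 'wrist_force': [0.487, 0.587, -0.609], 'moment': [0.021, 0.055, 0.006], 'finger_gap': 93.997}
top 53.95364439948865 326.0796327149843 205.1727878191754 [[-0.0, -0.982, 0.191, 367.893], [-1.0, -0.005, -0.028, 6.246], [0.028, -0.191, -0.981, 970.084], [0.0, 0.0, 0.0, 1.0]] dict_keys(['img', 'vfov', 'cx', 'cy', 'pose', 'shot'])
side 43.4181657928644 325.53935694570066 196.8408569657518 [[0.85, -0.307, 0.428, 53.974], [-0.527, -0.468, 0.71, -859.715], [-0.017, -0.829, -0.559, 701.955], [0.0, 0.0, 0.0, 1.0]] dict_keys(['img', 'vfov', 'cx', 'cy', 'pose', 'shot'])
```

View pics/top0.png

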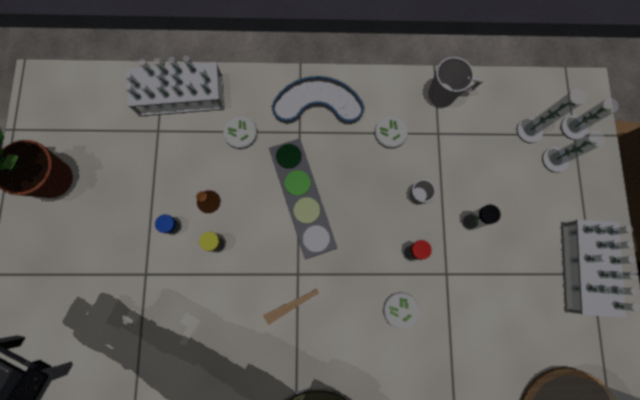

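View pics/side0.png

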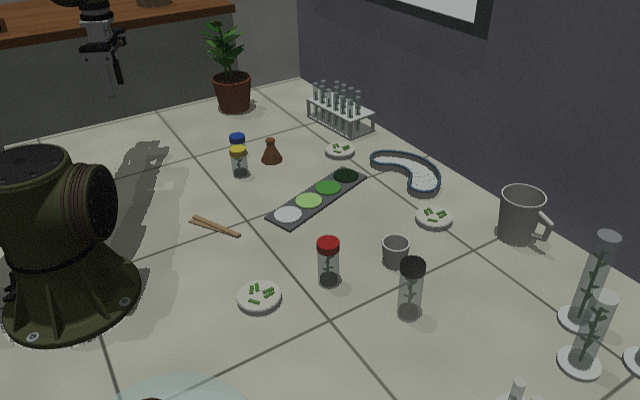

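The top picture shows the coasters from dark (289,155) to white (316,238). The jars are blue (165,224), yellow (209,241), red (421,250) and black (489,214), with the flask at (208,201) and the beaker at (422,191). The side picture shows everything upright. Next I'll fit models to the masks.

```bash
cat > h.py <<'E'
from cell import manip
import cv2,numpy as np
from scipy.optimize import minimize
H=dict(jar_blue=60,jar_yellow=82,jar_red=104,jar_black=126)
def cyl(prof):
    a=np.linspace(0,2*np.pi,48,endpoint=False)
    return np.vstack([np.c_[r*np.cos(a),r*np.sin(a),0*a+z] for r,z in prof])
def prof(n):
    if n in H: h=H[n]; return cyl([(21,0),(21,h-18),(22,h-18),(22,h)])
    if n.startswith('coaster'): return cyl([(33,13),(33,8)])
    if n=='beaker': return cyl([(22,0),(29,55)])
    return cyl([(30,0),(11,66)])
def proj(c,P):
    f=200/np.tan(np.radians(c['vfov']/2)); T=np.linalg.inv(c['pose'])
    q=P@T[:3,:3].T+T[:3,3]
    return np.c_[c['cx']+f*q[:,0]/q[:,2],c['cy']+f*q[:,1]/q[:,2]]
def ray(c,uv,z):
    f=200/np.tan(np.radians(c['vfov']/2))
    d=c['pose'][:3,:3]@np.array([(uv[0]-c['cx'])/f,(uv[1]-c['cy'])/f,1]);o=c['pose'][:3,3]
    return (o+d*(z-o[2])/d[2])[:2]
def tool(s):
    from scipy.spatial.transform import Rotation as R
    T=np.eye(4);T[:3,:3]=R.from_euler('xyz',s['eef_rot']).as_matrix();T[:3,3]=s['eef_pos'];return T
def wrist():
    s=manip.read_state();c=manip.camera('wrist');c['pose']=tool(s)@c['T_tool_cam'];return c
def masks(c,n):
    r=manip.silhouettes(n,c)
    return (r[0]['pixels'],r[0]['conf']) if r else (None,0)
def fit(n,obs,x0,dz=0):
    """obs: list of (camera, mask); hull overlap, soft, drawn 4x"""
    P=prof(n)+[0,0,dz]
    def cost(x):
        t=0
        for c,m in obs:
            uv=proj(c,P+[x[0],x[1],0]); hull=cv2.convexHull(uv.astype(np.float32))
            im=np.zeros((1600,2560),np.uint8); cv2.fillConvexPoly(im,np.round((hull+.5)*4*16-8).astype(np.int32),255,shift=4)
            im=cv2.resize(im,(640,400),interpolation=cv2.INTER_AREA)/255.
            t+=np.minimum(im,m).sum()/np.maximum(im,m).sum()
        return -t/len(obs)
    r=minimize(cost,x0,method='Nelder-Mead',options=dict(initial_simplex=np.array(x0)+[[0,0],[8,0],[0,8]],xatol=.2,fatol=1e-4))
    return r.x,-r.fun
E
cat > m.py <<'E'
from h import *
np.set_printoptions(precision=1,suppress=True)
t=manip.camera('top');s=manip.camera('side')
for n in [*H,'coaster_white','coaster_pale','coaster_mid','coaster_dark','beaker','flask']:
    mt,a=masks(t,n);ms,b=masks(s,n)
    out=[n,round(a,2),round(b,2)]
    x0=None
    if mt is not None:
        v,u=np.nonzero(mt);x0=ray(t,(u.mean(),v.mean()),30)
        out+=['top',*fit(n,[(t,mt)],x0)]
    if ms is not None:
        v,u=np.nonzero(ms);x1=ray(s,(u.mean(),v.mean()),prof(n)[:,2].mean())
        out+=['side',*fit(n,[(s,ms)],x1)]
    print(*out)
E
python3 m.py
```

```text
jar_blue 0.74 0 top [498.8 352.9] 0.8342481176553375
jar_yellow 0.66 0.73 top [457.4 244.7] 0.9163484363711426 side [457.5 247.9] 0.9282197729252812
jar_red 0.57 0.92 top [ 436.7 -229.8] 0.9240476434143923 side [ 436.  -229.2] 0.9533090399254002
jar_black 0.76 0.66 top [ 514.9 -382.3] 0.9081572964262854 side [ 514.7 -381.2] 0.9215334192526947
coaster_white 0.95 0.63 top [471.7   3.6] 0.9366004846505027 side [470.6   5.2] 0.9326063290314778
coaster_pale 0.78 0.9 top [541.   26.7] 0.8945631525672845 side [540.9  30. ] 0.839662667180936
coaster_mid 0.64 0.9 top [611.8  50.8] 0.9461848486918507 side [612.2  52. ] 0.8852903821729593
coaster_dark 0.6 0 top [683.5  75. ] 0.913944352551985
beaker 0.59 0.97 top [ 583.6 -255.9] 0.9266332722952829 side [ 581.9 -255. ] 0.8978902765388047
flask 0.55 0.93 top [564.2 272.1] 0.9342831185992733 side [563.7 271.9] 0.8397886036134885
```

```bash
cat > d.py <<'E'
import sys,numpy as np
# d.py x y z yaw  ->  X Y Z YAW : shift in tool axes
a=list(map(float,sys.argv[1:9]));y=np.radians(a[3])
d=np.array(a[4:7])-a[:3]
print('shift',np.round([d@[np.cos(y),np.sin(y),0],d@[np.sin(y),-np.cos(y),0],-d[2]],1),'roll',round(-((a[7]-a[3])),1))
E
python3 d.py 240.118 494.806 213.446 154.11 515 -381.7 215 18.6
```

```text
shift [-630.  -668.5   -1.6] roll 135.5
```

>>> send_rows --series '[[[1, -40, -42, 0, 8], [1, -75, -80, 0, 16], [1, -110, -117, 0, 24], [1, -145, -154, 0, 32], [1, -180, -191, 0, 40], [1, -215, -228, 0, 48], [1, -250, -265, 0, 56], [1, -285, -302, 0, 64], [1, -315, -334, 0, 72], [1, -315, -334, 0, 72]]]'

```text
clock: 2.2
eef_pos: [378.5, 53.1, 213.6]
eef_rot: [3.141, 0.0, 1.424]
wrist_force: [-0.3, 0.4, 0.4]
finger_gap: 93.8
```

```bash
python3 - <<'E'
from h import *
s=manip.read_state();print(s['clock'],s['eef_pos'],np.degrees(s['eef_rot']))
E
```

```text
2.2 [378.46736608  53.06255199 213.64279424] [1.79959632e+02 2.27053211e-02 8.15721566e+01]
```

```bash
python3 - <<'E'
from h import *
for i in range(3):
    manip.camera('top')
    s=manip.read_state();print(s['clock'],s['eef_pos'],np.degrees(s['eef_rot']))
E
python3 d.py 377.6 56.8 213.4 82.1 495 -370 240 18.6
```

```text
2.25 [378.35601575  54.05361148 213.53662118] [1.79981407e+02 1.44366611e-02 8.18528304e+01]
2.3 [377.90694194  55.7980495  213.47443083] [ 1.79999542e+02 -5.73785889e-03  8.20046718e+01]
2.35 [377.66004547  56.91252339 213.42450254] [-1.79993100e+02 -1.14013777e-02  8.21172813e+01]
shift [-406.6  174.9  -26.6] roll 63.5
```

>>> send_rows --series '[[[1, -41, 17, -3, 7], [1, -85, 36, -6, 14], [1, -129, 55, -9, 21], [1, -173, 75, -12, 28], [1, -217, 94, -15, 35], [1, -261, 113, -18, 42], [1, -305, 132, -21, 49], [1, -349, 150, -24, 56], [1, -388, 167, -27, 63.5], [1, -407, 175, -27, 63.5]]]'

```text
clock: 3.35
eef_pos: [496.9, -371.0, 239.9]
eef_rot: [-3.141, 0.0, 0.322]
wrist_force: [-0.7, 0.4, 0.0]
finger_gap: 93.9
```

```bash
cat > w.py <<'E'
import sys
from h import *
np.set_printoptions(precision=1,suppress=True)
# w.py name dz [pic]
manip.camera('top');manip.camera('top');manip.camera('top')
n=sys.argv[1];c=wrist();s=manip.read_state()
print(s['eef_pos'],np.degrees(s['eef_rot']),s['wrist_force'],s['finger_gap'],s['clock'])
m,conf=masks(c,n);print('conf',conf)
if m is not None:
    v,u=np.nonzero(m);print('rect',u.min(),u.max(),v.min(),v.max())
    x0=ray(c,(u.mean(),v.mean()),prof(n)[:,2].mean()+float(sys.argv[2]));print(x0,*fit(n,[(c,m)],x0,float(sys.argv[2])))
if len(sys.argv)>3: cv2.imwrite(f"pics/{sys.argv[3]}.png",c["img"][:,:,::-1])
E
python3 w.py jar_black 0 wb
```

```text
[ 496.2 -368.5  239.9] [-179.9    0.    18.8] [-0.8  0.5  0.5] 94.06136359073903 3.55
conf 0.8
rect 316 358 148 202
[ 512.9 -385.8] [ 515.9 -383.7] 0.9241019498073825
```

View pics/wb.png

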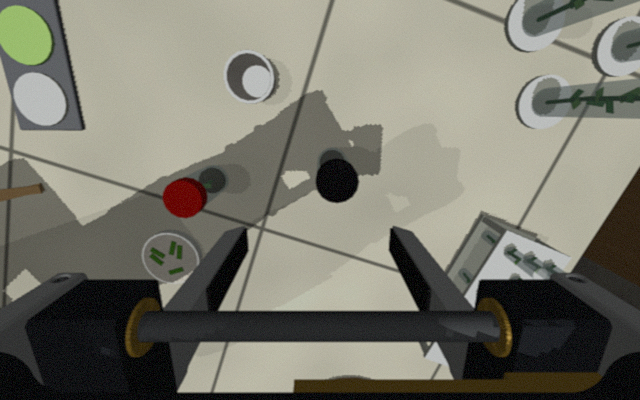

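The wrist picture shows the black jar at (337,180), with the red jar, the beaker and the white and pale coasters in view. The wrist fit agrees with the fixed cameras within 2 mm. I'm descending on the black jar.

>>> send_rows --series '[[[1, 8, 9, 20, 0], [1, 15.3, 18, 45, 0], [1, 15.3, 18, 70, 0], [1, 15.3, 18, 95, 0], [1, 15.3, 18, 115, 0], [1, 15.3, 18, 128, 0], [1, 15.3, 18, 135.4, 0], [1, 15.3, 18, 135.4, 0], [0.6, 15.3, 18, 135.4, 0], [0.5, 15.3, 18, 135.4, 0]]]' --newtons 15

```text
clock: 4.6
eef_pos: [515.8, -382.7, 106.1]
eef_rot: [3.14, -0.001, 0.325]
wrist_force: [0.1, 0.1, -0.2]
finger_gap: 81.5
```

>>> send_rows --series '[[[0.4, 0, 0, 0, 0], [0.35, 0, 0, 0, 0], [0.3, 0, 0, 0, 0], [0.3, 0, 0, 0, 0], [0.3, 0, 0, 0, 0], [0.3, 0, 0, 0, 0]]]' --newtons 20

```text
clock: 5.2
eef_pos: [515.4, -382.5, 105.1]
eef_rot: [3.142, 0.0, 0.325]
wrist_force: [-0.1, 0.1, 0.7]
finger_gap: 43.1
```

```bash
python3 w.py jar_black 0; python3 d.py 515.3 -382.7 105 18.6 682.2 75.2 213 18.6
```

```text
[ 515.5 -382.6  105.1] [180.   -0.   18.6] [-0.6 -0.9 -0.8] 43.667514556673424 5.4
conf 0.84
rect 281 356 178 292
[ 509.8 -386. ] [ 515.9 -384. ] 0.9597059650113068
shift [ 304.2 -380.7 -108. ] roll -0.0
```

>>> send_rows --series '[[[0.3, 0, 0, -6, 0], [0.3, 0, 0, -20, 0], [0.3, 0, 0, -42, 0], [0.3, 0, 0, -66, 0], [0.3, 6, -8, -88, 0], [0.3, 18, -23, -102, 0], [0.3, 36, -45, -108, 0], [0.3, 58, -73, -108, 0], [0.3, 80, -100, -108, 0], [0.3, 102, -128, -108, 0]]]'

```text
clock: 6.45
eef_pos: [571.7, -226.3, 213.5]
eef_rot: [-3.142, -0.0, 0.325]
wrist_force: [0.3, -0.7, -1.8]
finger_gap: 43.8
```

>>> send_rows --series '[[[0.3, 22, -28, 0, 0], [0.3, 44, -55, 0, 0], [0.3, 66, -83, 0, 0], [0.3, 88, -110, 0, 0], [0.3, 110, -138, 0, 0], [0.3, 132, -166, 0, 0], [0.3, 154, -193, 0, 0], [0.3, 174, -218, 0, 0], [0.3, 190, -238, 0, 0], [0.3, 202.2, -252.7, 0, 0]]]'

```text
clock: 7.45
eef_pos: [682.1, 78.3, 213.2]
eef_rot: [-3.141, 0.0, 0.327]
wrist_force: [-0.7, 1.0, -2.3]
finger_gap: 43.0
```

```bash
python3 w.py coaster_dark 0 wd
```

```text
[681.8  76.  213. ] [-180.     0.    18.7] [ 0.2  0.7 -2.2] 43.47649941887153 7.65
conf 0.83
rect 296 345 152 191
[691.9  75. ] [682.8  72.7] 0.6306614144906686
```

View pics/wd.png

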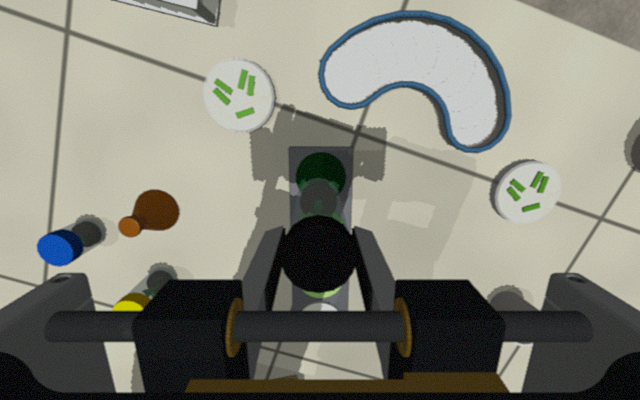

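The black jar hangs at (319,255), straight below the dark coaster at (321,175) in the picture. I'll measure both using the unoccluded edges.

```bash
cat > e.py <<'E'
from h import *
import sys
from scipy.optimize import least_squares
np.set_printoptions(precision=1,suppress=True)
# e.py coaster jar held_TCP_offset(h-21) : lateral/top edges of coaster, edges of held jar
c=wrist();s=manip.read_state();T=tool(s)
mc,_=masks(c,sys.argv[1]);mj,_=masks(c,sys.argv[2])
def ex(m): v,u=np.nonzero(m);return np.array([u.min()-.0,u.max()+1.,v.min()])
def solve(n,dz,t,w=(1,1,1)):
    P=prof(n)+[0,0,dz]
    def f(x):
        q=proj(c,P+[x[0],x[1],0])+.5
        return (np.array([q[:,0].min(),q[:,0].max(),q[:,1].min()])-t)*w
    r=least_squares(f,s['eef_pos'][:2]);return r.x,r.fun
if mc is not None: a=solve(sys.argv[1],0,ex(mc));print('coaster',*a)
if mj is not None: b=solve(sys.argv[2],s['eef_pos'][2]-(H[sys.argv[2]]-21),ex(mj),(1,1,1));print('jar',*b)
print('tcp',s['eef_pos'],'coaster-jar tool axes',T[:3,:2].T[:,:2]@(a[0]-b[0]))
E
python3 e.py coaster_dark jar_black
```

```text
coaster [681.7  72.1] [-0.4  0.4  0. ]
jar [681.3  73.2] [-1.   1.   0.1]
tcp [681.9  74.9 213.3] coaster-jar tool axes [0.  1.1]
```

>>> send_rows --series '[[[0.3, 0, 0.8, 8, 0], [0.3, 0, 0.8, 24, 0], [0.3, 0, 0.8, 42, 0], [0.3, 0, 0.8, 60, 0], [0.3, 0, 0.8, 76, 0], [0.3, 0, 0.8, 86, 0], [0.3, 0, 0.8, 91, 0], [0.3, 0, 0.8, 93, 0], [0.3, 0, 0.8, 94, 0], [0.3, 0, 0.8, 94.5, 0]]]'

```text
clock: 8.85
eef_pos: [682.7, 74.6, 119.2]
eef_rot: [3.141, -0.001, 0.325]
wrist_force: [1.1, -0.2, -1.9]
finger_gap: 43.6
```

>>> send_rows --series '[[[0.3, 0, 0, 0.2, 0], [0.3, 0, 0, 0.4, 0], [0.3, 0, 0, 0.6, 0]]]'

```text
clock: 9.15
eef_pos: [682.5, 74.6, 118.2]
eef_rot: [3.141, -0.0, 0.325]
wrist_force: [-0.5, 0.1, -3.4]
finger_gap: 43.9
```

>>> send_rows --series '[[[0.3, 0, 0, 0.3, 0], [0.3, 0, 0, 0.5, 0], [0.3, 0, 0, 0.5, 0]]]'

```text
clock: 9.45
eef_pos: [682.7, 74.7, 118.0]
eef_rot: [3.141, -0.001, 0.325]
wrist_force: [-0.6, 1.5, 3.3]
finger_gap: 43.8
```

>>> send_rows --series '[[[0.5, 0, 0, 0, 0], [0.6, 0, 0, 0, 0], [0.8, 0, 0, 0, 0], [1, 0, 0, 0, 0], [1, 0, 0, 0, 0], [1, 0, 0, 0, 0], [1, 0, 0, -10, 0], [1, 0, 0, -40, 0], [1, 0, 0, -75, 0], [1, 0, 0, -112.6, 0]]]'

```text
clock: 10.45
eef_pos: [682.2, 74.6, 231.9]
eef_rot: [-3.142, 0.0, 0.325]
wrist_force: [-0.4, -0.2, -0.5]
finger_gap: 93.9
```

```bash
python3 d.py 682.5 74.4 230 18.6 417 -223 230 18.6; python3 m.py | grep -E "black|red|dark"
```

```text
shift [-346.5  197.2   -0. ] roll -0.0
jar_red 0.63 0.94 top [ 437.7 -230.6] 0.9466210249075833 side [ 437.5 -228.8] 0.9449199392550754
jar_black 0 0.98 side [694.5  95.9] 0.9310804031559266
coaster_dark 0 0.52 side [611.   53.5] 0.8706420534620982
```

>>> send_rows --series '[[[1, -30, 17, 0, 0], [1, -70, 40, 0, 0], [1, -110, 62, 0, 0], [1, -150, 85, 0, 0], [1, -190, 108, 0, 0], [1, -230, 131, 0, 0], [1, -270, 154, 0, 0], [1, -310, 176, 0, 0], [1, -335, 191, 0, 0], [1, -346, 197, 0, 0]]]'

```text
clock: 12.55
eef_pos: [416.1, -224.1, 230.4]
eef_rot: [3.141, -0.0, 0.323]
wrist_force: [0.4, 0.3, 0.4]
finger_gap: 93.7
```

```bash
python3 w.py jar_red 0; python3 - <<'E'
from h import *
for n in ['top','side']:
    c=manip.camera(n)
    for j,d in (('jar_black',13),('jar_red',0)):
        m,_=masks(c,j)
        if m is not None: print(n,j,fit(j,[(c,m)],(600,0) if 0 else ((683,75) if d else (437,-230)),d))
E
python3 d.py 417.4 -222.7 230 18.6 437 -229.8 83 18.6
```

```text
[ 418.1 -222.   230.1] [-180.    -0.    18.6] [-0.1 -0.6  0.6] 93.6950763413987 12.75
conf 0.89
rect 312 352 147 196
[ 435.8 -233.8] [ 437.9 -232.5] 0.9416936208134496
top jar_black (array([680.99518943,  74.73635435]), np.float64(0.8658859510916338))
top jar_red (array([ 437., -230.]), np.float64(0.0))
side jar_black (array([689.55200577,  76.05564117]), np.float64(0.20431657326524316))
side jar_red (array([ 438.20506929, -228.45585729]), np.float64(0.9398663770405478))
shift [ 16.3  13.  147. ] roll -0.0
```

>>> send_rows --series '[[[1, 8, 7, 20, 0], [1, 16.4, 13.7, 50, 0], [1, 16.4, 13.7, 80, 0], [1, 16.4, 13.7, 107, 0], [1, 16.4, 13.7, 128, 0], [1, 16.4, 13.7, 141, 0], [1, 16.4, 13.7, 147.1, 0], [0.8, 16.4, 13.7, 147.1, 0], [0.6, 16.4, 13.7, 147.1, 0], [0.5, 16.4, 13.7, 147.1, 0]]]' --newtons 20

```text
clock: 14.1
eef_pos: [437.8, -230.5, 83.8]
eef_rot: [3.14, -0.001, 0.325]
wrist_force: [0.7, 0.5, -0.7]
finger_gap: 73.4
```

>>> send_rows --series '[[[0.4, 0, 0, 0, 0], [0.35, 0, 0, 0, 0], [0.3, 0, 0, 0, 0], [0.3, 0, 0, 0, 0], [0.3, 0, 0, 0, 0]]]'

```text
clock: 14.6
eef_pos: [437.4, -230.3, 83.0]
eef_rot: [3.141, -0.0, 0.325]
wrist_force: [0.5, -0.5, 1.6]
finger_gap: 43.6
```

```bash
python3 w.py jar_red 0; python3 d.py 437.3 -230.5 83 18.6 612.3 50.8 213 18.6
```

```text
[ 437.4 -230.3   83. ] [180.   -0.   18.6] [0.2 0.3 1.9] 43.55774092414821 14.8
conf 0.57
rect 280 356 183 292
[ 433.1 -233.4] [ 438.1 -231.7] 0.9598956394373075
shift [ 255.6 -210.8 -130. ] roll -0.0
```

>>> send_rows --series '[[[0.3, 0, 0, -6, 0], [0.3, 0, 0, -20, 0], [0.3, 0, 0, -42, 0], [0.3, 0, 0, -68, 0], [0.3, 0, 0, -92, 0], [0.3, 5, -4, -112, 0], [0.3, 17, -14, -125, 0], [0.3, 37, -30, -130, 0], [0.3, 63, -52, -130, 0], [0.3, 89, -73, -130, 0]]]'

```text
clock: 15.85
eef_pos: [498.8, -131.7, 213.5]
eef_rot: [3.141, -0.0, 0.324]
wrist_force: [0.3, -0.1, -2.2]
finger_gap: 43.5
```

>>> send_rows --series '[[[0.3, 26, -22, 0, 0], [0.3, 52, -43, 0, 0], [0.3, 78, -65, 0, 0], [0.3, 104, -86, 0, 0], [0.3, 127, -105, 0, 0], [0.3, 146, -121, 0, 0], [0.3, 159, -131, 0, 0], [0.3, 166.6, -137.8, 0, 0]]]'

```text
clock: 16.65
eef_pos: [612.6, 52.2, 212.8]
eef_rot: [-3.141, 0.001, 0.326]
wrist_force: [-0.7, -0.1, -1.3]
finger_gap: 43.5
```

```bash
for i in 1 2; do python3 e.py coaster_mid jar_red;done
```

```text
coaster [612.4  49. ] [-0.4  0.4  0. ]
jar [612.3  50.4] [-0.5  0.5  0.1]
tcp [612.8  52.8 212.7] coaster-jar tool axes [-0.3  1.3]
coaster [611.8  48.5] [-0.9  0.9  0. ]
jar [611.9  49.3] [-0.5  0.5  0.1]
tcp [612.   50.6 212.9] coaster-jar tool axes [-0.3  0.7]
```

>>> send_rows --series '[[[0.3, 0, 0.5, 8, 0], [0.3, 0, 0.5, 26, 0], [0.3, 0, 0.5, 48, 0], [0.3, 0, 0.5, 70, 0], [0.3, 0, 0.5, 90, 0], [0.3, 0, 0.5, 104, 0], [0.3, 0, 0.5, 112, 0], [0.3, 0, 0.5, 115, 0], [0.3, 0, 0.5, 116, 0], [0.3, 0, 0.5, 116.5, 0]]]'

```text
clock: 17.95
eef_pos: [612.8, 50.6, 97.1]
eef_rot: [3.141, -0.001, 0.325]
wrist_force: [0.1, 0.3, -0.7]
finger_gap: 43.8
```

>>> send_rows --series '[[[0.3, 0, 0, 0.3, 0], [0.3, 0, 0, 0.5, 0], [0.3, 0, 0, 0.7, 0], [0.3, 0, 0, 0.8, 0], [0.3, 0, 0, 0.8, 0]]]'

```text
clock: 18.45
eef_pos: [612.7, 50.6, 96.1]
eef_rot: [3.141, -0.001, 0.325]
wrist_force: [-1.2, 0.3, 2.7]
finger_gap: 43.5
```

>>> send_rows --series '[[[0.5, 0, 0, 0, 0], [0.6, 0, 0, 0, 0], [0.8, 0, 0, 0, 0], [1, 0, 0, 0, 0], [1, 0, 0, 0, 0], [1, 0, 0, -8, 0], [1, 0, 0, -35, 0], [1, 0, 0, -70, 0], [1, 0, 0, -105, 0], [1, 0, 0, -134.4, 0]]]'

```text
clock: 19.45
eef_pos: [612.5, 50.6, 232.8]
eef_rot: [3.141, -0.002, 0.325]
wrist_force: [-0.6, 0.2, -0.3]
finger_gap: 94.2
```

```bash
python3 d.py 612.5 50.3 230 18.6 437 240 230 18.6; python3 m.py | grep -E "blue|yellow"
```

```text
shift [-105.8 -235.8   -0. ] roll -0.0
jar_blue 0.93 0.7 top [500.  356.1] 0.9278406313290035 side [522.2 423.3] 0.40568845772241213
jar_yellow 0.73 0.81 top [458.  243.4] 0.555943332816297 side [456.4 247.5] 0.9073698122462326
```

>>> send_rows --series '[[[1, -12, -26, 0, 0], [1, -28, -62, 0, 0], [1, -44, -98, 0, 0], [1, -60, -134, 0, 0], [1, -76, -170, 0, 0], [1, -92, -205, 0, 0], [1, -101, -225, 0, 0], [1, -106, -236, 0, 0], [1, -106, -236, 0, 0]]]'

```text
clock: 21.45
eef_pos: [436.3, 241.0, 230.2]
eef_rot: [-3.142, -0.0, 0.326]
wrist_force: [1.0, 0.6, 0.0]
finger_gap: 94.0
```

```bash
python3 w.py jar_yellow 0; python3 w.py jar_blue 0 wy; python3 d.py 436.7 240.2 230 18.6 457.5 245.5 61 18.6
```

```text
[437.4 239.7 229.9] [180.    0.   18.5] [ 0.4 -0.3 -0.8] 93.68931671988271 21.65
conf 0.74
rect 301 339 142 186
[456.6 243.1] [458.5 243.8] 0.9581177828138391
[437.  240.1 230. ] [180.    0.   18.6] [-0.3 -0.6  0.7] 93.92130338642139 21.9
conf 0.93
rect 218 265 76 115
[501.7 356.9] [501.4 354.3] 0.9342531110127392
shift [ 21.4   1.6 169. ] roll -0.0
```

View pics/wy.png

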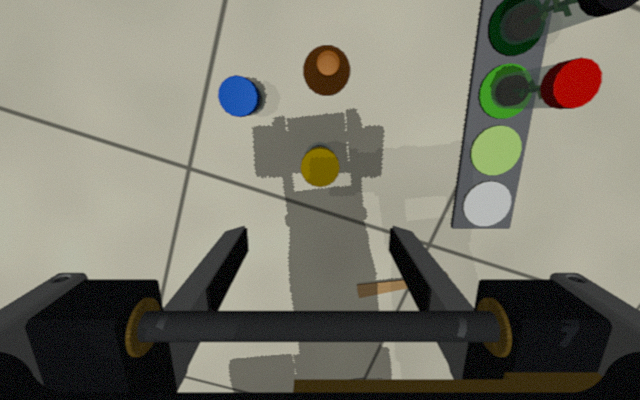

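The wrist picture shows the yellow jar (320,166), the blue jar (239,95) and the flask (327,70). The red jar stands on mid green (505,90) and the black one on dark green. Now I'll grasp the yellow jar.

>>> send_rows --series '[[[1, 11, 1, 20, 0], [1, 21.7, 2, 50, 0], [1, 21.7, 2, 84, 0], [1, 21.7, 2, 116, 0], [1, 21.7, 2, 144, 0], [1, 21.7, 2, 162, 0], [1, 21.7, 2, 169, 0], [0.8, 21.7, 2, 169, 0], [0.6, 21.7, 2, 169, 0], [0.5, 21.7, 2, 169, 0]]]' --newtons 20

```text
clock: 22.95
eef_pos: [458.4, 245.7, 62.2]
eef_rot: [-3.141, -0.002, 0.325]
wrist_force: [0.8, -0.1, 0.4]
finger_gap: 73.6
```

>>> send_rows --series '[[[0.4, 0, 0, 0, 0], [0.35, 0, 0, 0, 0], [0.3, 0, 0, 0, 0], [0.3, 0, 0, 0, 0], [0.3, 0, 0, 0, 0]]]'

```text
clock: 23.45
eef_pos: [458.0, 245.5, 61.2]
eef_rot: [-3.142, -0.0, 0.325]
wrist_force: [0.3, 0.2, 2.1]
finger_gap: 43.7
```

```bash
python3 w.py jar_yellow 0; python3 d.py 457.9 245.2 61 18.6 542.3 26.9 213 18.6
```

```text
[458.  245.5  61.2] [-180.    -0.    18.6] [ 0.2 -0.5  2.6] 43.66877933013974 23.65
conf 0.58
rect 282 356 189 291
[454.5 242.5] [458.6 244. ] 0.9463324815391218
shift [  10.4  233.8 -152. ] roll -0.0
```

>>> send_rows --series '[[[0.3, 0, 0, -6, 0], [0.3, 0, 0, -22, 0], [0.3, 0, 0, -48, 0], [0.3, 0, 0, -76, 0], [0.3, 0, 0, -104, 0], [0.3, 0, 4, -128, 0], [0.3, 1, 14, -144, 0], [0.3, 2, 32, -152, 0], [0.3, 3, 58, -152, 0], [0.3, 4, 86, -152, 0]]]'

```text
clock: 24.7
eef_pos: [489.2, 164.6, 213.5]
eef_rot: [-3.142, -0.0, 0.326]
wrist_force: [-0.2, 0.2, -1.6]
finger_gap: 43.4
```

>>> send_rows --series '[[[0.3, 1, 28, 0, 0], [0.3, 2, 56, 0, 0], [0.3, 3, 84, 0, 0], [0.3, 4, 108, 0, 0], [0.3, 5, 127, 0, 0], [0.3, 6, 140, 0, 0], [0.3, 6.4, 147.8, 0, 0], [0.3, 6.4, 147.8, 0, 0]]]'

```text
clock: 25.5
eef_pos: [542.4, 26.8, 213.0]
eef_rot: [-3.141, 0.0, 0.324]
wrist_force: [-0.7, 0.6, -2.0]
finger_gap: 43.7
```

```bash
for i in 1 2; do python3 e.py coaster_pale jar_yellow;done
```

```text
jar [542.4  25.2] [-0.5  0.5  0.1]
coaster [541.9  25.3] [ 0.1 -0.1 -0. ]
jar [542.   26.4] [-1.   1.   0.1]
tcp [542.2  27.9 213.1] coaster-jar tool axes [-0.4  1. ]Traceback (most recent call last):
  File "e.py", line 17, in <module>
    print('tcp',s['eef_pos'],'coaster-jar tool axes',T[:3,:2].T[:,:2]@(a[0]-b[0]))
                                                                       ^
NameError: name 'a' is not defined
```

>>> send_rows --series '[[[0.3, 0, 0.6, 8, 0], [0.3, 0, 0.6, 28, 0], [0.3, 0, 0.6, 54, 0], [0.3, 0, 0.6, 80, 0], [0.3, 0, 0.6, 104, 0], [0.3, 0, 0.6, 122, 0], [0.3, 0, 0.6, 132, 0], [0.3, 0, 0.6, 136, 0], [0.3, 0, 0.6, 137.8, 0], [0.3, 0, 0.6, 138.3, 0]]]'

```text
clock: 26.8
eef_pos: [542.9, 26.7, 75.3]
eef_rot: [3.141, -0.001, 0.325]
wrist_force: [-0.3, 0.6, -0.9]
finger_gap: 43.5
```

>>> send_rows --series '[[[0.3, 0, 0, 0.3, 0], [0.3, 0, 0, 0.5, 0], [0.3, 0, 0, 0.8, 0], [0.3, 0, 0, 1, 0], [0.3, 0, 0, 1, 0]]]'

```text
clock: 27.3
eef_pos: [542.8, 26.6, 74.2]
eef_rot: [3.141, -0.001, 0.325]
wrist_force: [-0.4, -0.4, 3.4]
finger_gap: 43.6
```

>>> send_rows --series '[[[0.5, 0, 0, 0, 0], [0.6, 0, 0, 0, 0], [0.8, 0, 0, 0, 0], [1, 0, 0, 0, 0], [1, 0, 0, 0, 0], [1, 0, 0, -8, 0], [1, 0, 0, -35, 0], [1, 0, 0, -78, 0], [1, 0, 0, -120, 0], [1, 0, 0, -156.3, 0]]]'

```text
clock: 28.3
eef_pos: [542.5, 26.6, 233.1]
eef_rot: [3.141, -0.002, 0.325]
wrist_force: [-0.2, -0.7, -0.4]
finger_gap: 94.1
```

```bash
python3 d.py 542.5 26.3 230 18.6 480 348 230 18.6; python3 m.py | grep -E "blue"
```

```text
shift [  43.4 -324.8   -0. ] roll -0.0
jar_blue 0.77 0.78 top [500.6 354.8] 0.9262828634087951 side [500.2 359.5] 0.9425818373812039
```

>>> send_rows --series '[[[1, 4, -28, 0, 0], [1, 9, -68, 0, 0], [1, 15, -112, 0, 0], [1, 21, -156, 0, 0], [1, 27, -200, 0, 0], [1, 33, -244, 0, 0], [1, 39, -288, 0, 0], [1, 43, -312, 0, 0], [1, 43, -325, 0, 0], [1, 43, -325, 0, 0]]]'

```text
clock: 30.4
eef_pos: [479.1, 349.1, 229.8]
eef_rot: [3.142, 0.0, 0.326]
wrist_force: [0.5, -0.8, -0.1]
finger_gap: 93.9
```

```bash
python3 w.py jar_blue 0;python3 w.py jar_blue 0; python3 d.py 479.6 348.0 230 18.6 500.8 356 39 18.6
```

```text
[480.1 347.1 230.2] [180.   -0.   18.5] [0.9 0.5 0.5] 94.1153325387669 30.6
conf 0.71
rect 299 334 141 181
[499.9 354. ] [501.4 354.5] 0.9142428462157022
[479.8 347.8 230.2] [-180.    -0.    18.6] [-0.5 -0.3 -0. ] 93.86336243833141 30.85
conf 0.75
rect 300 335 141 181
[500.1 354. ] [501.7 354.5] 0.9588398024362713
shift [ 22.6  -0.8 191. ] roll -0.0
```

>>> send_rows --series '[[[0.8, 11, 0, 20, 0], [0.8, 23, -0.7, 55, 0], [0.8, 23, -0.7, 95, 0], [0.8, 23, -0.7, 132, 0], [0.8, 23, -0.7, 162, 0], [0.8, 23, -0.7, 182, 0], [0.8, 23, -0.7, 190.5, 0], [0.8, 23, -0.7, 191, 0], [0.6, 23, -0.7, 191, 0], [0.5, 23, -0.7, 191, 0]]]' --newtons 20

```text
clock: 31.9
eef_pos: [501.7, 356.7, 40.4]
eef_rot: [-3.141, -0.002, 0.325]
wrist_force: [0.4, 0.3, 0.2]
finger_gap: 62.4
```

>>> send_rows --series '[[[0.4, 0, 0, 0, 0], [0.35, 0, 0, 0, 0], [0.3, 0, 0, 0, 0], [0.3, 0, 0, 0, 0], [0.3, 0, 0, 0, 0]]]'

```text
clock: 32.4
eef_pos: [501.4, 356.5, 39.5]
eef_rot: [-3.141, -0.001, 0.325]
wrist_force: [-1.2, -0.2, 5.5]
finger_gap: 43.5
```

```bash
python3 w.py jar_blue 0; python3 d.py 501.2 356 39 18.6 472.3 2.9 213 18.6
```

```text
[501.4 356.5  39.5] [-180.    -0.    18.6] [-0.1 -0.7  5.8] 43.56995550669537 32.6
conf 0.64
rect 281 356 196 292
[498.4 353.9] [501.7 354.9] 0.9657605252940814
shift [-140.   325.4 -174. ] roll -0.0
```

>>> send_rows --series '[[[0.3, 0, 0, -6, 0], [0.3, 0, 0, -22, 0], [0.3, 0, 0, -50, 0], [0.3, 0, 0, -82, 0], [0.3, 0, 0, -114, 0], [0.3, -2, 4, -142, 0], [0.3, -6, 14, -162, 0], [0.3, -13, 31, -174, 0], [0.3, -25, 59, -174, 0], [0.3, -39, 91, -174, 0]]]'

```text
clock: 33.65
eef_pos: [492.9, 257.1, 214.4]
eef_rot: [-3.141, -0.001, 0.326]
wrist_force: [0.1, 0.1, -1.8]
finger_gap: 43.2
```

>>> send_rows --series '[[[0.3, -14, 32, 0, 0], [0.3, -28, 64, 0, 0], [0.3, -42, 97, 0, 0], [0.3, -56, 130, 0, 0], [0.3, -69, 160, 0, 0], [0.3, -81, 188, 0, 0], [0.3, -91, 211, 0, 0], [0.3, -98, 226, 0, 0], [0.3, -101, 234.4, 0, 0], [0.3, -101, 234.4, 0, 0]]]'

```text
clock: 34.65
eef_pos: [472.4, 2.7, 213.7]
eef_rot: [3.141, -0.001, 0.324]
wrist_force: [-0.2, 0.5, -0.3]
finger_gap: 43.5
```

```bash
for i in 1 2 3; do python3 e.py coaster_white jar_blue 2>&1 | tail -3;done
```

```text
coaster [471.8   1.4] [ 0.1 -0.1 -0. ]
jar [471.    0.9] [-0.9  0.9  0.1]
tcp [472.4   3.4 213.5] coaster-jar tool axes [ 0.9 -0.2]
coaster [471.9   2. ] [-0.4  0.4  0. ]
jar [472.    1.8] [ 0. -0. -0.]
tcp [472.4   4.  213.2] coaster-jar tool axes [-0.  -0.2]
coaster [471.8   2. ] [-0.4  0.4  0. ]
jar [471.9   2.1] [-0.5  0.5  0. ]
tcp [472.3   3.8 213. ] coaster-jar tool axes [-0.   0.1]
```

>>> send_rows --series '[[[0.3, 0, 0, 8, 0], [0.3, 0, 0, 30, 0], [0.3, 0, 0, 60, 0], [0.3, 0, 0, 92, 0], [0.3, 0, 0, 122, 0], [0.3, 0, 0, 144, 0], [0.3, 0, 0, 154, 0], [0.3, 0, 0, 157.5, 0], [0.3, 0, 0, 159, 0], [0.3, 0, 0, 159.8, 0]]]'

```text
clock: 36.1
eef_pos: [472.8, 3.3, 54.0]
eef_rot: [3.141, -0.001, 0.325]
wrist_force: [0.3, 0.6, -0.7]
finger_gap: 43.2
```

>>> send_rows --series '[[[0.3, 0, 0, 0.3, 0], [0.3, 0, 0, 0.6, 0], [0.3, 0, 0, 0.8, 0], [0.3, 0, 0, 1, 0], [0.3, 0, 0, 1, 0]]]'

```text
clock: 36.6
eef_pos: [472.5, 3.3, 52.5]
eef_rot: [3.141, -0.001, 0.325]
wrist_force: [-0.3, -0.0, 2.7]
finger_gap: 43.5
```

Contact. I'll release, lift and back away clear of the row.

>>> send_rows --series '[[[0.5, 0, 0, 0, 0], [0.6, 0, 0, 0, 0], [0.8, 0, 0, 0, 0], [1, 0, 0, 0, 0], [1, 0, 0, 0, 0], [1, 0, 0, -8, 0], [1, 0, 0, -35, 0], [1, 0, 0, -78, 0], [1, 0, 0, -125, 0], [1, 0, 0, -170, 0]]]'

```text
clock: 37.6
eef_pos: [471.9, 3.3, 224.9]
eef_rot: [3.141, -0.001, 0.325]
wrist_force: [-0.0, -0.6, 0.2]
finger_gap: 94.2
```

>>> send_rows --series '[[[1, -25, 0, -20, 0], [1, -50, 0, -40, 0], [1, -75, 0, -60, 0], [1, -100, 0, -80, 0], [1, -110, 0, -80, 0], [1, -110, 0, -80, 0], [1, -110, 0, -80, 0]]]'

```text
clock: 38.3
eef_pos: [368.3, -31.7, 301.5]
eef_rot: [-3.141, 0.001, 0.325]
wrist_force: [0.2, -0.6, -1.1]
finger_gap: 93.9
```

```bash
python3 - <<'E'
from h import *
np.set_printoptions(precision=1,suppress=True)
G=dict(jar_blue=(472,3.5),jar_yellow=(542,26.7),jar_red=(612.3,50.3),jar_black=(682.3,74.4))
t=manip.camera('top');s=manip.camera('side');w=wrist()
for k,c in (('top',t),('side',s),('wrist',w)):
    cv2.imwrite(f'pics/end_{k}.png',c['img'][:,:,::-1])
    for j in G:
        m,_=masks(c,j)
        if m is not None: print(k,j,*fit(j,[(c,m)],G[j],13))
    for j,g in (('beaker',(583,-255)),('flask',(564,272))):
        m,_=masks(c,j)
        if m is not None: print(k,j,*fit(j,[(c,m)],g))
cv2.imwrite('pics/end.png',np.hstack([cv2.resize(t['img'][100:300,150:450],(400,267)),cv2.resize(s['img'][100:300,200:500],(400,267))])[:,:,::-1])
print(manip.read_state()['clock'])
E
```

```text
top jar_blue [475.4   0.9] 0.46181614867575027
top jar_yellow [542.1  26.2] 0.9352682852960477
top jar_red [612.3  49.9] 0.9362001889178848
top jar_black [683.7  74.2] 0.9466533619895611
top beaker [ 583.2 -254.3] 0.9272210430563977
top flask [563.5 272.7] 0.9474885844748859
side jar_blue [471.9   6.3] 0.958240231075263
side jar_red [612.5  52.4] 0.92794317462006
side jar_black [681.   76.3] 0.9402409355244236
side beaker [ 582.6 -255.3] 0.9608581700732134
side flask [564.6 276.6] 0.853208198730088
wrist jar_blue [472.4   1.2] 0.9463372109076996
wrist jar_yellow [543.6  24.9] 0.9729885657847254
wrist beaker [ 583.  -256.3] 0.962269857603738
39.35
```

View pics/end_side.png

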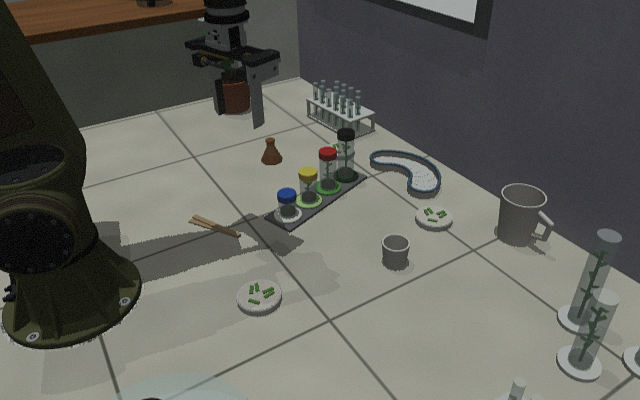

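View pics/end_wrist.png

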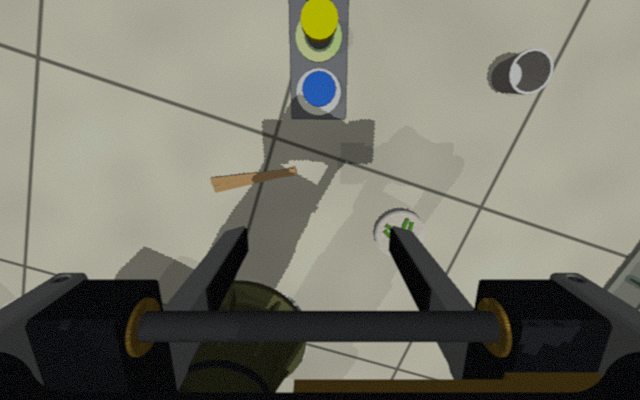

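The side view shows blue (287,200), yellow (308,182), red (328,165) and black (346,145) upright and in order on their coasters. In the wrist view, blue and yellow look centred, and the beaker and flask are where they were. The job is done, so I'm handing it in.

```bash
python3 -c "
from cell import manip
print(manip.sign_off())"
```

```text
the job is handed in; nothing more can be done
None
```

The four jars are lined up by height and the job is handed in, at about 39 s on the robot's clock. Blue is on white, yellow on pale, red on mid and black on dark. I gripped each jar by its cap at 20 N, lowered it until it touched (under 4 N measured at set-down), then released it. The arm was lifted clear of everything before hand-in.

**Last checks:**
- **Position:** The final fits put every jar within about 3 mm of its coaster's measured centre, and all four look upright in the side view. The top, side and wrist cameras differ from each other by up to about 5 mm sideways; the wrist camera showed offsets of about 1 mm before each set-down.
- **Beaker and flask:** The beaker fits within 2 mm of where it started. The flask agrees within 1 mm from the top; one weaker side fit reads about 5 mm off, and nothing touched it.
- **Poor or missing fits:** The final top-view fit of the blue jar was poor (overlap 0.46), so I relied on the side and wrist fits for it. The side view gave no reading for yellow, and the wrist view gave none for red, black or the flask.

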